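# Slide a test block along the rail into the corner of a bonding fixture

## Robot

A 6-joint arm with a two-finger parallel gripper is mounted at the origin on a cart in front of the work surface, level with it; the furniture and walls round the work are solid. World frame = base frame: x ahead of the robot, y to its left, z up, the work surface at z = 0. Lengths are in m, angles in rad, forces in N, time in s.
With the tool pointing down it reaches from about 0.35 to 0.875 m from the base axis. Payload 4.2 kg.
Tool frame: the origin (TCP) lies between the finger pads; the fingertips stand 19 mm ahead of it and the grasp point (between the pads) is the TCP; z points along the fingers, y is the line along which they close (so a half turn about z gives the same grasp; the last joint's range is limited). The gripper opens to 87 mm and grips with 3 to 60 N. Pads are 19 mm wide; open, the fingers measure 117 mm over their backs; the gripper's body (75 mm by 190 mm) begins 51 mm behind the grasp point.
Start: joints at [-0.844, 0.385, 0.008, 0, -1.194, -0.259], TCP at [0.282, -0.558, 0.242] pointing down, gripper open.
Joint ranges: [-3.14, 3.14], [-1.21, 2.06], [-1.07, 1.41], [-3.16, 2.05], [-2.99, -0.16], [-3.1, 3.1]. Speed limits (rad/s): [2.79, 2.79, 3.14, 3.14, 3.14, 3.14].

## Interface

Orientations are given as [roll, pitch, yaw] about the fixed x, y, z axes, in that order (R = Rz(yaw) Ry(pitch) Rx(roll)).
In Python, from plant import env gives the robot as it stands.
- The arm moves only by the tool play_rows, never from a script. Its argument "plan" is one flat list of numbers, 4 for each row, row after row: the shift along the world's x, y, z in m, then the turn about the world's z in degrees. A call has 1 to 12 rows; each row shifts and turns the commanded pose from where the row before left it; what a row does not reach is not made up. A row lasts 1/10 s, in which the tool goes at most 50 mm and 8.59 degrees, less where a joint would pass 70% of its speed; a pose out of reach is approached as far as the arm can. A call with a gripper value outside its range is refused whole. "hand" is the closure, from 0 (fully open) to 1 (shut), set as the call begins (left out, the last holds). The fingers move at their own pace and stop on an object; the grip force is fixed at half the most. Time passes only in rows, so rows that do not move let the fingers close. It gives the time, the measured TCP pose, the force, the opening and the grip force at its end, in the units of the state.
- env.state(): the state, without advancing time (a new reading comes with each control period).
- env.camera(name): name is "side" or "top" or "wrist"; returns a dict with "image" (400x640x3 uint8, red, green, blue), "fov_y" (degrees; the focal length in pixels is half the picture's height over the tangent of half this angle, whatever the lens; pixels are square), "cx", "cy" (the principal point, pixels), "k1" (the pictures are not rectified: a ray, as slopes to the right and down, at radius r is drawn at 1 + k1 r^2 times it, then the intrinsics apply), "R" (3x3) and "t" (3): a world point X has camera coordinates R X + t. Camera axes: x right, y down, z forward; pixel columns grow to the right and rows downward; lengths in m; the calibration is good to about 2 mm. A picture is of the moment at which its call begins. There is no depth.
- env.hand_in(): hands the job in; it is judged then, once.
The state is a dict: "time_s": time; "q": joint angles; "joint_vel": joint speeds; "joint_efforts": joint torques, N m; "position": TCP position; "orientation": TCP orientation; "force": force on the tool from outside, world axes, zero at the start; "torque": the same for the moment, N m; "width": finger opening in m; "grasp_force": force on a finger pad.
Only numpy, scipy, OpenCV 4.12 (cv2) and the standard library are available. Lean on these libraries where they do the work, as an engineer would, in place of code of your own. Each camera call takes 0.05 s, during which the arm holds its last target. There are 200 camera calls.

## Task

With the fingertips, push the loose metal test block flat against the fixture's long rail, then slide it along the rail into the corner pocket until it is fully home, touching both the rail and the end stop. Only push it, never take it between the fingers or lift it: it stays flat on the bed. Leave the brass weight, the timer and the jar where they stand, and back away when the block is seated.

Things in the scene. Friction and masses are not known exactly. Their poses are not given: they have to be found in the camera images.
- fixture: Bonding fixture fixed to the worktop, at a different place and angle each time: dark steel bed with bare aluminium bars 12 mm high on it. Origin on the worktop under the bed; x points to the rail (away from the robot), y along the rail to the pocket (left), z up. Bed: x -100 to 80, y -140 to 140 mm, top at z 10 mm. Bars' tops at z 22 mm.
- rail_face (a point): A point on the inner face of the long rail on the far edge of the bed: fixture x 62, y 0, z 16 mm, axes as the fixture's. The face is straight, looks to -x and runs the whole length, y -140 to 140 mm; the rail is 16 mm thick.
- stop_face (a point): A point on the inner face of the end stop across the left end: fixture x 38, y 122, z 16 mm, axes as the fixture's. The face looks to -y and runs from the rail to x 0; the stop is 16 mm thick.
- lip_nose (a point): Top centre of the round nose of the short lip that faces the rail: fixture x 8, y 90, z 22 mm, nose radius 6 mm. The lip is 12 mm thick (x 2 to 14 mm) and runs from y 84 mm to the stop. Rail, stop and lip enclose the corner pocket, a slot 48 mm wide, open to -y.
- pocket (a point): Where the middle of the block's underside must finally be, block touching rail and stop: fixture x 40, y 92, z 10 mm, axes as the fixture's.
- block: Loose aluminium block, 44 mm (its x) by 60 mm (its y) by 16 mm high, 0.08 to 0.15 kg, two small dark holes in its top. Origin: middle of its underside. Starts flat on the bed off the rail, up to 0.5 rad askew, nothing between it and the rail. A 60 mm side goes against the rail. Seated, its rear 22 mm stick out of the slot and its top is 4 mm above the bars.
- weight_mid (a point): Centre of a brass weight, 34 mm across, 23 mm high, standing loose on the near left part of the bed, outside the lip. Leave it alone.
- timer_mid (a point): Centre of a bench timer, 70 x 59 x 33 mm, loose on the worktop to the left of the fixture. Leave it alone.
- jar_mid (a point): Centre of a white screw-top jar, 59 mm across, 72 mm high, loose on the worktop behind the fixture. Leave it alone.
Things that resemble listed ones, but are neither listed nor needed, are in the scene too. Of the things like the block, leave any that is pink; of the rest the larger one is meant.

How it is judged:
On the way, in this order (a step that is already met when the one before it is completed fails the run):
1. the block lies flat against the rail, still outside the pocket (x of block in the frame of pocket above -0.003 m and angle between the y axis of block and the y axis of pocket, either way round below 0.07 rad and y of block in the frame of pocket below -0.036 m), for 0.1 s.
2. the block is home in the pocket (x of block in the frame of pocket between -0.0025 and 0.004 m and y of block in the frame of pocket between -0.0025 and 0.004 m and angle between the y axis of block and the y axis of pocket, either way round below 0.05 rad and angle between block's own z axis and vertical below 0.08 rad and height (world z) of block below 0.014 m), for 0.1 s.
At the end, for the whole second after the job is handed in: The block lies flat on the bed in the corner pocket, at rest, within 2.5 mm of the rail and of the end stop and within 0.05 rad of parallel to the rail (all of step 2 and linear speed of block below 0.01 m/s); the robot touches nothing.
It fails at once if the block is taken between the fingers (grasp point inside the block's outline, fingertips down beside it) (x of the grasp point in the frame of block between -0.018 and 0.018 m and y of the grasp point in the frame of block between -0.026 and 0.026 m and z of the grasp point in the frame of block below 0.029 m).
It fails at once if the block is lifted more than 10 mm off the bed (height (world z) of block above 0.02 m).
It fails at once if the block is tipped up by more than 0.3 rad (angle between block's own z axis and vertical above 0.3 rad).
It fails at once if the weight, the timer or the jar is moved more than 15 mm (distance of any of weight_mid, timer_mid, jar_mid from where it was at the start of the episode above 0.015 m).
It also fails if it takes over 54 s, if anything falls off the work surface, if the arm or the gripper's body presses on something with over 40 N, if the wrist force passes 120 N, or if a joint passes its speed limit or range.

## Working session

There is one attempt and no reset: what is moved stays moved. The work goes in short steps, Python scripts to look and compute and a tool call to move; the robot and the scene stay as the last step left them, time stands still between calls to the robot, and variables do not carry over. Pictures are saved under pics/ and viewed, at most 10 in all, crops included, and the job is handed in when it is done.

Besides the shell and the picture viewer there is one more tool, called after "Request:" as a command line: name --argument value ..., lists and objects as JSON in quotes. play_rows: Moves the arm, as the interface text tells. Its arguments: {"type":"object","properties":{"plan":{"type":"array","items":{"type":"number"}},"hand":{"type":"number"}},"required":["plan"]}

```bash
mkdir -p pics; cat > h.py <<'E'
import numpy as np, cv2, pickle
from plant import env
def shot(name,fn):
    c=env.camera(name); pickle.dump(c,open(f'pics/{fn}.pkl','wb')); cv2.imwrite(f'pics/{fn}.png',c['image'][:,:,::-1]); return c
def load(fn): return pickle.load(open(f'pics/{fn}.pkl','rb'))
def K(c):
    f=200/np.tan(np.radians(c['fov_y'])/2); return np.array([[f,0,c['cx']],[0,f,c['cy']],[0,0,1.]]),np.array([c['k1'],0,0,0,0.])
def w(c,px,z):
    k,d=K(c); p=cv2.undistortPoints(np.array(px,float).reshape(-1,1,2),k,d)[:,0]
    R=np.array(c['R']);t=np.array(c['t']); r=np.c_[p,np.ones(len(p))]@R; o=-R.T@t
    s=(np.broadcast_to(z,len(r))-o[2])/r[:,2]; return o+r*s[:,None]
def proj(c,X):
    k,d=K(c); return cv2.projectPoints(np.array(X,float).reshape(-1,1,3),cv2.Rodrigues(np.array(c['R']))[0],np.array(c['t']),k,d)[0][:,0]
def crop(fn,x0,y0,x1,y1,s,out):
    i=cv2.imread(f'pics/{fn}.png')[y0:y1,x0:x1]; cv2.imwrite(f'pics/{out}.png',cv2.resize(i,None,fx=s,fy=s,interpolation=cv2.INTER_CUBIC))
E
python3 -c "
from h import *
a=shot('top','top0');b=shot('side','side0')
cv2.imwrite('pics/both.png',cv2.resize(np.vstack([a['image'],b['image']])[:,:,::-1],(480,600)))
print(env.state(),a['t'],a['R'],a['fov_y'])"
```

```text
{'time_s': 0.1, 'q': array([-8.44385707e-01,  3.85487057e-01,  6.78410189e-03, -4.02567142e-04,
       -1.19398388e+00, -2.58611691e-01]), 'joint_vel': array([ 0.00033176, -0.00204316,  0.00479242,  0.00176224,  0.00241283,
       -0.00143722]), 'joint_efforts': array([-1.65681822e-04, -3.91690207e+01,  1.87933302e+01,  4.23196167e+00,
        1.34724320e-02, -7.56684085e-05]), 'position': array([ 0.28162789, -0.55741082,  0.24057775]), 'orientation': array([ 3.13966933e+00, -1.21878601e-04, -2.67394209e+00]), 'force': array([0.26304907, 0.73017909, 0.68737323]), 'torque': array([-0.02450379, -0.03030496,  0.03965626]), 'grasp_force': 0.0, 'width': 0.0871437885867098} [0.06976014 0.59082711 1.03433895] [[ 0.01298503 -0.99986717 -0.00985024]
 [-0.99216628 -0.01165969 -0.12437898]
 [ 0.12424761  0.01138814 -0.99218589]] 44.59887891566153
```

View pics/top0.png

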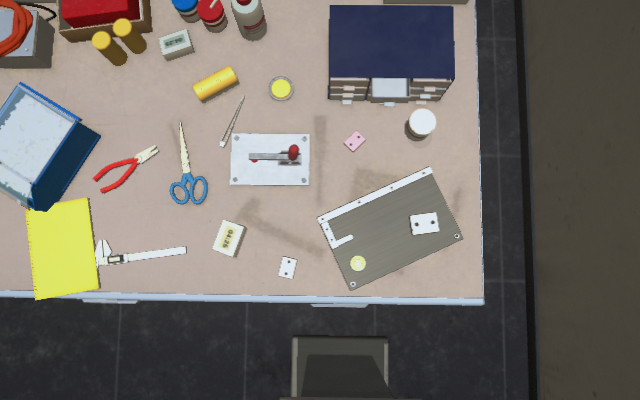

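The fixture is at right: rail from about (318,218) to (430,170), pocket at left near (340,235), weight at (358,263), timer at (228,238), jar at (421,124). There are three block-like things: pink at (355,141), a small grey one at (288,267), and a larger grey one on the bed at (424,223). The last fits, since it is larger, not pink, and on the bed. I'll confirm in a crop.

```bash
python3 -c "
from h import *
crop('top0',310,160,470,295,5,'c1')"
```

```text
(no output)
```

View pics/c1.png

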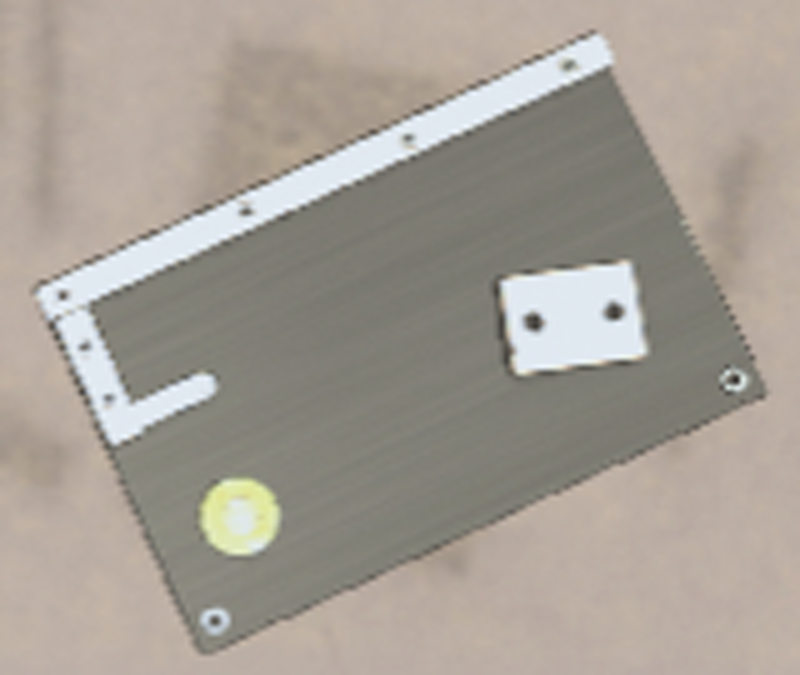

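View pics/side0.png

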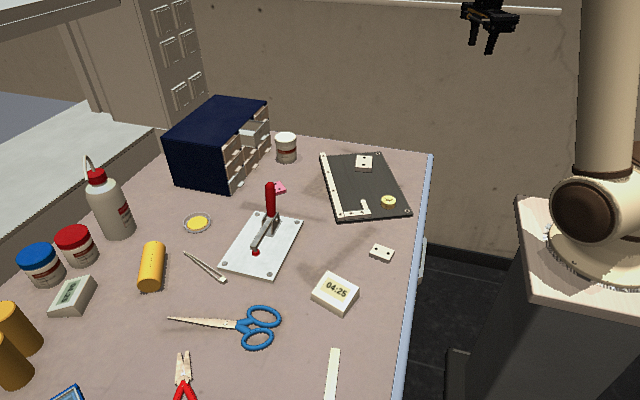

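```bash
cat >> h.py <<'E'
def full(p,x0=310,y0=160,s=5): return (np.array(p,float)+.5)/s-.5+[x0,y0]
def rigid(A,B):
    A=np.array(A,float);B=np.array(B,float);a=A-A.mean(0);b=B-B.mean(0)
    th=np.arctan2((a[:,0]*b[:,1]-a[:,1]*b[:,0]).sum(),(a*b).sum());c,s=np.cos(th),np.sin(th);R=np.array([[c,-s],[s,c]])
    t=B.mean(0)-R@A.mean(0); return th,R,t,np.linalg.norm(A@R.T+t-B,axis=1)
E
python3 -c "
from h import *
c=load('top0')
F=np.array([[78,140,22],[78,-140,22],[62,-140,22],[62,122,22],[8,84,22],[-100,-140,10],[-100,140,10]])/1e3
P=full([[37,289],[598,31],[612,68],[90,306],[216,383],[765,396],[204,655]])
W=w(c,P,F[:,2]); th,R,t,e=rigid(F[:,:2],W[:,:2]); print('fix',th,t,e*1e3)
B=w(c,full([[500,277],[633,261],[648,354],[516,376]]),.026)
b=[[.022,.03],[.022,-.03],[-.022,-.03],[-.022,.03]]
tb,_,ob,eb=rigid(b,B[:,:2]); print('block',tb,ob,eb*1e3,'infix',tb-th,(ob-t)@R*1e3)
print('hole mid',((w(c,full([[534,321],[614,311]]),.026).mean(0)[:2]-t)@R)*1e3)
np.savez('fix.npz',th=th,R=R,t=t)
for n,p,z in [('jar',[421,122],.072),('weight',[358,263],.033),('timer',[228,238],.033)]: q=w(c,[p],z)[0]; print(n,q,(q[:2]-t)@R*1e3)
"
```

```text
fix 0.4403817602139609 [ 0.53596464 -0.07925321] [1.73748943 1.30026956 2.74783924 2.10377079 0.85413936 2.50625299
 2.26743878]
block 0.15130145602819584 [ 0.53762737 -0.15811057] [0.3770971  1.2156903  1.42616868 0.36077368] infix -0.2890803041857651 [-32.1116152  -72.04229821]
hole mid [-31.71032922 -72.10495851]
jar [ 0.75325676 -0.14431213  0.072     ] [ 168.82642456 -151.47991743]
weight [ 0.44841475 -0.01138477  0.033     ] [-50.26538603  98.71423406]
timer [0.49889575 0.27319733 0.033     ] [116.71220787 334.62478866]
```

The crop confirms it: a full-size aluminium block with two dark holes, corners at about (500,277), (633,261), (648,354), (516,376). It lies at fixture (-32,-72) mm, -0.29 rad askew. I'll go behind it with the fingers partly open, their line parallel to the rail.

Request:
play_rows --plan '[0.0208,0.0377,0,-0.3,0.0208,0.0377,0,-0.3,0.0208,0.0377,0,-0.3,0.0208,0.0377,0,-0.3,0.0208,0.0377,0,-0.3,0.0208,0.0377,0,0,0.0208,0.0377,0,0,0.0208,0.0377,0,0,0.0208,0.0377,0,0,0.0208,0.0377,-0.02,0,0,0,-0.04,0,0,0,0,0]' --hand 0.63

```text
time_s: 1.3
position: [0.4865, -0.1789, 0.1766]
orientation: [3.134, -0.01, -2.699]
force: [-0.8, -0.3, -0.5]
width: 0.032
grasp_force: 0.0
```

```bash
cat >> h.py <<'E'
def where():
    f=np.load('fix.npz');s=env.state();p=s['position']
    print('t',s['time_s'],'tcp',p.round(4),'fix',((p[:2]-f['t'])@f['R']*1e3).round(1),'dyaw',np.degrees(s['orientation'][2]-f['th']+np.pi).round(2),'F',(s['force'][:2]@f['R']).round(1),s['force'][2].round(1),'w',s['width'])
E
python3 -c "
from h import *
where()"
```

```text
t 1.3 tcp [ 0.4865 -0.1789  0.1766] fix [-87.3 -69.1] dyaw 0.13 F [-0.9  0.1] -0.5 w 0.03199813330918815
```

Request:
play_rows --plan '[0,0,-0.035,0,0,0,-0.035,0,0,0,-0.035,0,0,0,-0.02,0,0,0,-0.01,0,0,0,-0.005,0,0,0,0,0,0,0,0,0]'

```text
time_s: 2.1
position: [0.4908, -0.1811, 0.0428]
orientation: [-3.14, 0.002, -2.7]
force: [0.3, 1.1, 0.4]
width: 0.0322
grasp_force: 0.0
```

```bash
python3 -c "
from h import *
where(); shot('wrist','w1'); shot('top','t1'); a=cv2.imread('pics/t1.png')[150:300,300:480]; b=cv2.imread('pics/w1.png')
cv2.imwrite('pics/v1.png',np.vstack([cv2.resize(a,(396,330),interpolation=2),cv2.resize(b,(396,248))]))"
```

```text
t 2.1 tcp [ 0.4908 -0.1811  0.0428] fix [-84.3 -72.9] dyaw 0.07 F [0.7 0.9] 0.4 w 0.03217246689613007
```

View pics/v1.png

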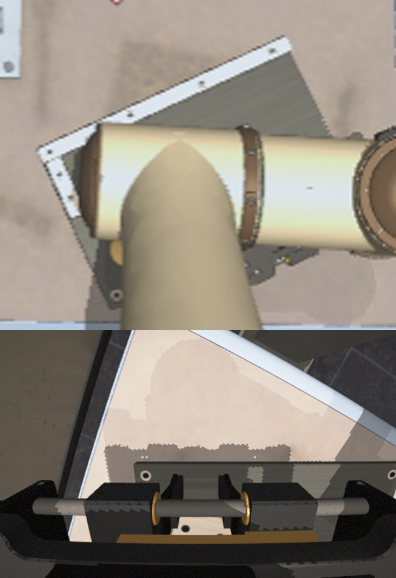

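The arm occludes the block in the top view; the wrist view shows the fingers over the bed behind it. Fixture position is as planned, so I lower the last 9 mm and push toward the rail.

Request:
play_rows --plan '[0,0,-0.005,0,0,0,-0.004,0,0.0072,0.0034,0,0,0.0072,0.0034,0,0,0.0072,0.0034,0,0,0.0072,0.0034,0,0,0.0072,0.0034,0,0,0.0072,0.0034,0,0,0.0072,0.0034,0,0,0.0072,0.0034,0,0,0,0,0,0,0,0,0,0]'

```text
time_s: 3.4
position: [0.5477, -0.1534, 0.0325]
orientation: [-3.142, 0.0, -2.7]
force: [-0.4, 0.5, -0.5]
width: 0.0321
grasp_force: 0.0
```

```bash
python3 -c "
from h import *
where()"
```

```text
t 3.4 tcp [ 0.5477 -0.1534  0.0325] fix [-21.  -72.1] dyaw 0.08 F [-0.2  0.6] -0.5 w 0.03212591398239169
```

Now at x = -21. Contact with the rail is expected near 8, so I continue more slowly.

Request:
play_rows --plan '[0.0045,0.0021,0,0,0.0045,0.0021,0,0,0.0045,0.0021,0,0,0.0045,0.0021,0,0,0.0027,0.0013,0,0,0.0018,0.0008,0,0,0,0,0,0,0,0,0,0]'

```text
time_s: 4.2
position: [0.5701, -0.1431, 0.0326]
orientation: [-3.141, 0.001, -2.7]
force: [0.8, 0.2, 0.0]
width: 0.0324
grasp_force: 0.0
```

```bash
python3 -c "
from h import *
where();shot('side','s2'); crop('s2',300,130,440,235,5.5,'c2')"
```

```text
t 4.2 tcp [ 0.5701 -0.1431  0.0326] fix [  3.7 -72.3] dyaw 0.07 F [ 0.8 -0.1] 0.0 w 0.03236156246072252
```

View pics/c2.png

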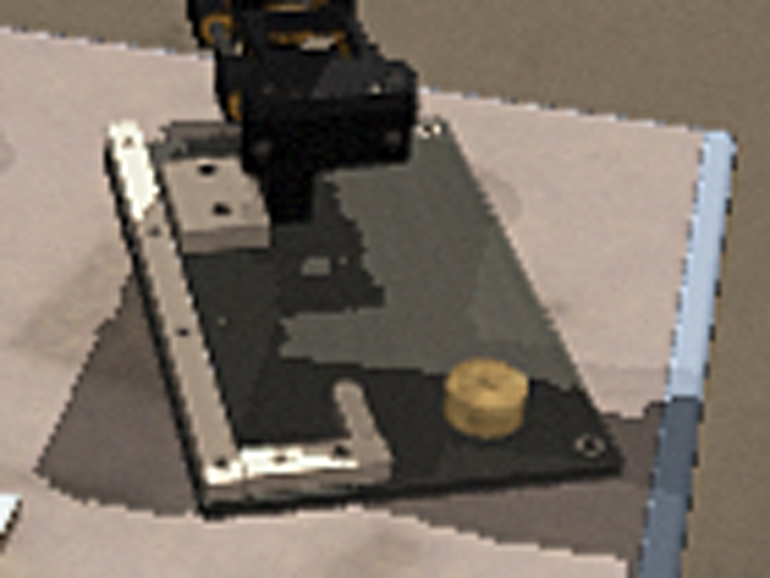

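The block (holes at (207,168) and (222,209)) is now parallel to the rail with a few mm of gap. I'll close that in 1 mm rows while watching the force.

Request:
play_rows --plan '[0.0009,0.0004,0,0,0.0009,0.0004,0,0,0.0009,0.0004,0,0,0.0009,0.0004,0,0,0.0009,0.0004,0,0,0,0,0,0]'

```text
time_s: 4.85
position: [0.5736, -0.1414, 0.0325]
orientation: [3.141, -0.002, -2.7]
force: [-2.8, -2.5, 4.1]
width: 0.0321
grasp_force: 1.9
```

```bash
python3 -c "
from h import *
where()"
```

```text
t 4.85 tcp [ 0.5736 -0.1414  0.0325] fix [  7.5 -72.3] dyaw 0.06 F [-3.6 -1.1] 4.1 w 0.032062648504935905
```

Contact is starting at about the expected 8. I'll press a little more.

Request:
play_rows --plan '[0.0009,0.0004,0,0,0.0009,0.0004,0,0,0,0,0,0,0,0,0,0]'

```text
time_s: 5.25
position: [0.5737, -0.1413, 0.0325]
orientation: [3.14, -0.005, -2.7]
force: [-6.2, -4.1, 5.2]
width: 0.0319
grasp_force: 3.8
```

```bash
python3 -c "
from h import *
where();shot('side','s3'); crop('s3',300,130,440,235,5.5,'c3')"
```

```text
t 5.25 tcp [ 0.5737 -0.1413  0.0325] fix [  7.7 -72.3] dyaw 0.04 F [-7.3 -1. ] 5.2 w 0.03188895329666932
```

View pics/c3.png

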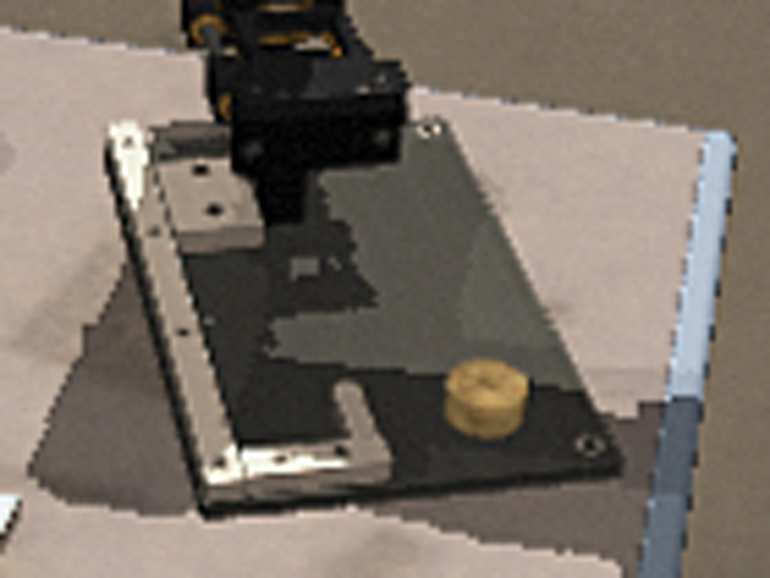

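The block is flat against the rail and the contact force is about 7 N. The holes are at crop (201,170) and (215,210). I'll back off and compute the block's y.

Request:
play_rows --plan '[-0.009,-0.0043,0,0,-0.018,-0.0085,0,0,0,0,0.02,0,0,0,0.03,0,0,0,0,0]'

```text
time_s: 5.8
position: [0.5529, -0.1532, 0.0866]
orientation: [-3.136, 0.01, -2.699]
force: [1.2, -0.2, 1.5]
width: 0.032
grasp_force: 0.0
```

```bash
python3 -c "
from h import *
where();f=np.load('fix.npz')
print((w(load('s3'),full([[201,170],[215,210]],300,130,5.5),.026)[:,:2]-f['t'])@f['R']*1e3)
s=load('side0')
P=[[62,122,.022],[78,140,22],[78,-140,22]]
# side-cam bias: project known fixture points
for p in [[70,131,22],[8,84,22],[-50,99,33]]:
  p=np.array(p)/1e3; print(((proj(s,np.r_[f['R']@p[:2]+f['t'],p[2]])-[300,130]+.5)*5.5-.5).round())"
```

```text
t 5.8 tcp [ 0.5529 -0.1532  0.0866] fix [-16.2 -74.1] dyaw 0.13 F [ 1.  -0.7] 1.5 w 0.03203835096196885
[[ 39.39671929 -81.23508849]
 [ 39.10516412 -45.73437001]]
[[220. 463.]]
[[342. 378.]]
[[486. 367.]]
```

Request:
play_rows --plan '[0.0255,-0.0072,0,0,0.0255,-0.0072,0,0,0.0255,-0.0072,0,0,0,0,0,0,0,0,0,0,0,0,0,0]' --hand 1

```text
time_s: 6.4
position: [0.6249, -0.1744, 0.082]
orientation: [3.141, -0.0, -2.7]
force: [-0.4, 0.4, -0.1]
width: 0.001
grasp_force: 0.0
```

```bash
python3 -c "
from h import *
where()"
```

```text
t 6.4 tcp [ 0.6249 -0.1744  0.082 ] fix [  39.9 -124. ] dyaw 0.06 F [-0.2  0.6] -0.1 w 0.0009677403090523728
```

Request:
play_rows --plan '[0,0,-0.025,0,0,0,-0.018,0,0,0,-0.006,0,0,0,0,0,-0.0034,0.0072,0,0,-0.0034,0.0072,0,0,-0.0034,0.0072,0,0,-0.0034,0.0072,0,0,-0.0034,0.0072,0,0,-0.0034,0.0072,0,0,0,0,0,0]'

```text
time_s: 7.5
position: [0.6046, -0.1303, 0.0335]
orientation: [3.141, -0.001, -2.699]
force: [-0.2, 0.1, 0.7]
width: 0.0004
grasp_force: 0.0
```

```bash
python3 -c "
from h import *
where();shot('side','s4'); crop('s4',300,130,440,235,5.5,'c4')"
```

```text
t 7.5 tcp [ 0.6046 -0.1303  0.0335] fix [ 40.3 -75.5] dyaw 0.13 F [-0.1  0.2] 0.7 w 0.00042469788689237023
```

View pics/c4.png

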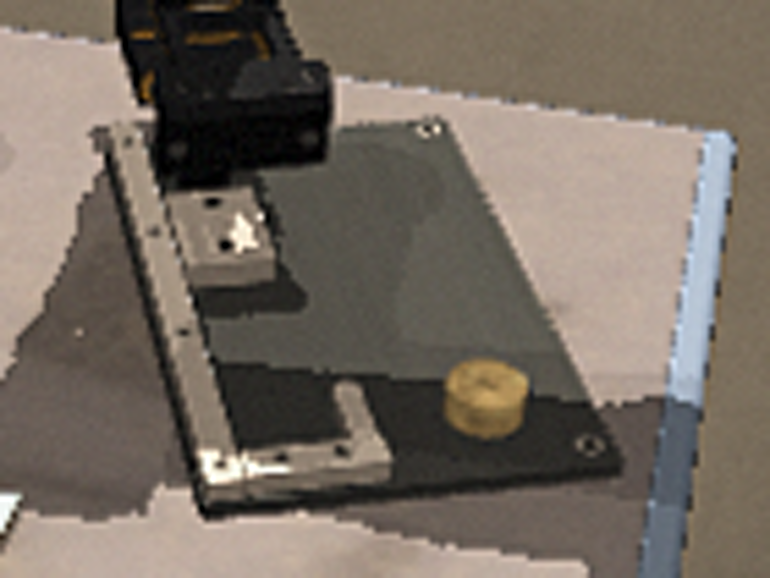

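The block (holes at (213,202), (227,243)) slides along the rail and still lies flat on it. I'll continue to just before the lip.

Request:
play_rows --plan '[-0.0033,0.0072,0,0,-0.0033,0.0072,0,0,-0.0033,0.0072,0,0,-0.0033,0.0072,0,0,-0.0033,0.0072,0,0,-0.0033,0.0072,0,0,-0.0033,0.0072,0,0,-0.0033,0.0072,0,0,-0.0033,0.0072,0,0,0,0,0,0]'

```text
time_s: 8.55
position: [0.5752, -0.0657, 0.0336]
orientation: [3.141, -0.0, -2.699]
force: [0.5, 0.3, 0.6]
width: 0.0004
grasp_force: 0.0
```

```bash
python3 -c "
from h import *
where();shot('side','s5'); crop('s5',300,130,440,235,5.5,'c5')"
```

```text
t 8.55 tcp [ 0.5752 -0.0657  0.0336] fix [41.3 -4.5] dyaw 0.13 F [0.6 0. ] 0.6 w 0.00038207400440942404
```

View pics/c5.png

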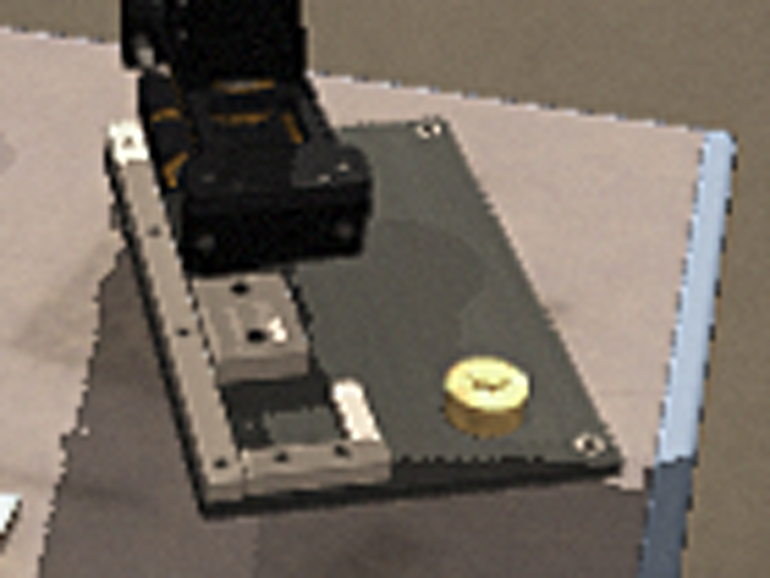

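```bash
python3 -c "
from h import *
f=np.load('fix.npz')
for s,p in [('s4',[[213,202],[227,243]]),('s5',[[240,289],[257,335]])]: print((w(load(s),full(p,300,130,5.5),.026)[:,:2]-f['t'])@f['R']*1e3)"
```

```text
[[ 38.78553579 -52.6224073 ]
 [ 38.67013282 -17.83287452]]
[[39.75121241 18.83169287]
 [39.04327887 53.64992771]]
```

The block is at (39.4, 36), parallel to the rail. It has about 56 mm to go, so the seated TCP y should be near 51.

Request:
play_rows --plan '[-0.0025,0.0054,0,0,-0.0025,0.0054,0,0,-0.0025,0.0054,0,0,-0.0025,0.0054,0,0,-0.0025,0.0054,0,0,-0.0025,0.0054,0,0,-0.0025,0.0054,0,0,-0.0025,0.0054,0,0,-0.0008,0.0018,0,0,0,0,0,0,0,0,0,0]'

```text
time_s: 9.7
position: [0.5546, -0.0216, 0.0334]
orientation: [3.141, -0.0, -2.7]
force: [-0.6, -0.1, 0.6]
width: 0.0003
grasp_force: 0.0
```

```bash
python3 -c "
from h import *
where()"
```

```text
t 9.7 tcp [ 0.5546 -0.0216  0.0334] fix [41.4 44.2] dyaw 0.07 F [-0.6  0.1] 0.6 w 0.00033229252805449426
```

It enters freely. About 7 mm remain, in small rows.

Request:
play_rows --plan '[-0.0008,0.0018,0,0,-0.0008,0.0018,0,0,-0.0004,0.0009,0,0,-0.0004,0.0009,0,0,-0.0004,0.0009,0,0,-0.0004,0.0009,0,0,0,0,0,0,0,0,0,0]'

```text
time_s: 10.5
position: [0.5517, -0.0144, 0.0336]
orientation: [3.142, 0.0, -2.7]
force: [0.6, -0.2, -0.6]
width: 0.0005
grasp_force: 0.0
```

```bash
python3 -c "
from h import *
where()"
```

```text
t 10.5 tcp [ 0.5517 -0.0144  0.0336] fix [41.8 51.9] dyaw 0.07 F [ 0.5 -0.4] -0.6 w 0.00047745735919540094
```

Request:
play_rows --plan '[-0.0004,0.0009,0,0,-0.0004,0.0009,0,0,-0.0004,0.0009,0,0,0,0,0,0,0,0,0,0]'

```text
time_s: 11.0
position: [0.551, -0.0129, 0.0338]
orientation: [-3.14, 0.0, -2.7]
force: [3.0, -6.4, 0.3]
width: 0.0008
grasp_force: 3.4
```

```bash
python3 -c "
from h import *
where()"
```

```text
t 11.0 tcp [ 0.551  -0.0129  0.0338] fix [41.9 53.6] dyaw 0.09 F [-0.1 -7.1] 0.3 w 0.0007863038390758726
```

Stop contact at 7 N. I'll press 1 mm more, then back straight off, rise, and look.

Request:
play_rows --plan '[-0.0004,0.0009,0,0,0,0,0,0,0.003,-0.0063,0,0,0.0085,-0.018,0,0,0,0,0.04,0,0.013,-0.027,0.04,0,0.017,-0.036,0.04,0,0.017,-0.036,0,0,0.017,-0.036,0,0,0.017,-0.036,0,0,0,0,0,0]'

```text
time_s: 12.1
position: [0.6417, -0.2059, 0.1481]
orientation: [-3.141, 0.0, -2.704]
force: [-0.8, 0.4, -0.8]
width: 0.0005
grasp_force: 0.0
```

```bash
python3 -c "
from h import *
where();shot('side','s6');shot('top','t6'); crop('s6',330,165,420,230,4.4,'a');crop('t6',310,195,400,260,4.4,'b')
cv2.imwrite('pics/c6.png',np.vstack([cv2.imread('pics/a.png'),cv2.imread('pics/b.png')]))"
```

```text
t 12.1 tcp [ 0.6417 -0.2059  0.1481] fix [  41.6 -159.6] dyaw -0.18 F [-0.5  0.7] -0.8 w 0.00048307898559497517
```

View pics/c6.png

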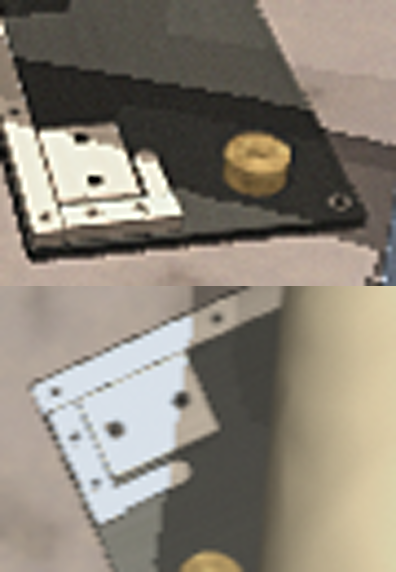

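The block sits in the pocket. The dark gap is on the lip side only; at the rail and stop just a thin edge line shows. Holes in the top view are at crop (116,143), (182,113). I'll do a numeric check.

```bash
python3 -c "
from h import *
f=np.load('fix.npz')
a=(w(load('t6'),full([[116,143],[182,113]],310,195,4.4),.026)[:,:2]-f['t'])@f['R']*1e3; print(a,a.mean(0))
a=(w(load('s6'),full([[81,138],[96,180]],330,165,4.4),.026)[:,:2]-f['t'])@f['R']*1e3; print(a,a.mean(0))"
```

```text
[[ 40.65604584 109.21362432]
 [ 40.58401644  72.80860844]] [40.62003114 91.01111638]
[[ 39.3462606   75.27449666]
 [ 38.8582411  111.25985255]] [39.10225085 93.2671746 ]
```

Both views average to (40, 92) and the angle is about 0, so the block is seated. The side view reads the same x as when it was pressed against the rail.

```bash
python3 -c "
from h import *
print(env.hand_in())"
```

```text
the job is handed in; nothing more can be done
None
```

The block was pushed flat against the rail, then slid into the corner pocket until it met the end stop (about 7 N). The last camera check put it at fixture (40, 92) mm, the arm had backed away, and the job is handed in; no verdict came back.

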